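# Lay out the optics kit on its tray

## Task

Lay out the optics kit on the cork pads of the metal tray, as seen from where the robot stands: stand the lens case on the pad directly behind the post holder and the capped vial on the pad directly behind the reel, and lay the lens ring on the pad between the holder and the reel, then set the dust cap centred on top of the lens ring to cover it. Set each piece in the middle of its pad, upright, keep the case and the vial from tipping over on the way, and leave the holder, the reel, the coax tee piece and the small box where they are.

Things in the scene. Friction and masses are not known exactly. Their poses are not given: they have to be found in the camera images.
- kit_tray: Aluminium tray fixed to the bench, 186 (x) x 270 mm (y), lip 9 mm high, wire handles 20 mm out at its y ends. +x is its back, +y its left (turned under 0.4 rad). Six cork pads, 62 mm square, tops 7 mm above the bench: front row at tray x = -42 mm, back row at +42 mm, at y = +84, 0, -84 mm. The two front corner pads are occupied, four empty. Origin: centre of underside.
- post_holder: Black upright post holder, a tube 25 mm across and 52 mm tall with a thumb screw on one side (40 mm over both), standing on one of the two front corner pads (left or right varies). Origin: underside, in the middle of the 40 mm. Stays where it is.
- reel: White reel with two flanges, 42 mm across, 20 mm high, lying flat on the other front corner pad. Origin: centre of the underside. Stays where it is.
- lens_ring: Lens in a black threaded ring, open-looking in the middle, lying flat on the bench: 33 mm across, 10 mm high. Origin: centre of the underside; z up.
- dust_cap: Plain black closed round dust cap (a solid disc), 31 mm across, 12 mm high, flat on the bench. Origin: centre of the underside; z up. It rests on the rim of the lens ring; it does not slip over it.
- lens_case: Pale round lens case with a black foot and a black lid, standing: 35 mm across, 68 mm tall. Origin: centre of the underside; z up.
- vial: Small glass vial with a black screw cap, standing: body 27 mm across, 61 mm tall over the cap. Origin: centre of the underside; z up.
- tee_piece: Bystander: metal coax tee piece lying on the bench, 26 x 46 x 12 mm. Origin: centre of the underside. Leave alone.
- small_box: Bystander: small grey closed box lying on the bench, 43 x 61 x 25 mm. Origin: centre of the underside. Leave alone.

How it is judged (in metres and radians):
At the end, for the whole second after the job is handed in: Case behind the holder, vial behind the reel, lens ring between: each within 14 mm of its pad's centre (tray x and y) and 3 mm of its height; cap on the ring within 10 mm of centre; all upright within 0.1 rad, at rest; holder and reel upright, moved under 15 mm; case, vial never tipped (((y of post_holder in the frame of kit_tray above 0.05 m and x of lens_case in the frame of kit_tray between 0.028 and 0.056 m and y of lens_case in the frame of kit_tray between 0.07 and 0.098 m and x of vial in the frame of kit_tray between 0.028 and 0.056 m and y of vial in the frame of kit_tray between -0.098 and -0.07 m) or (y of post_holder in the frame of kit_tray below -0.05 m and x of lens_case in the frame of kit_tray between 0.028 and 0.056 m and y of lens_case in the frame of kit_tray between -0.098 and -0.07 m and x of vial in the frame of kit_tray between 0.028 and 0.056 m and y of vial in the frame of kit_tray between 0.07 and 0.098 m)) and x of lens_ring in the frame of kit_tray between -0.056 and -0.028 m and y of lens_ring in the frame of kit_tray between -0.014 and 0.014 m and z of lens_case in the frame of kit_tray between 0.004 and 0.01 m and z of vial in the frame of kit_tray between 0.004 and 0.01 m and z of lens_ring in the frame of kit_tray between 0.004 and 0.01 m and horizontal distance between dust_cap and lens_ring below 0.01 m and z of dust_cap in the frame of lens_ring between 0.007 and 0.013 m and angle between each of lens_case, vial, lens_ring, dust_cap, post_holder, reel's own z axis and vertical below 0.1 rad and linear speed of each of lens_case, vial, lens_ring, dust_cap below 0.01 m/s and distance of each of post_holder, reel from where it was at the start of the episode below 0.015 m); the robot touches nothing.
It fails at once if the lens case or the vial is tipped over (more than 0.7 rad) (angle between any of lens_case, vial's own z axis and vertical above 0.7 rad).
It fails at once if the tee piece or the small box is moved more than 20 mm (distance of any of tee_piece, small_box from where it was at the start of the episode above 0.02 m).
It also fails if it takes over 106 s, if anything falls off the work surface, if the arm or the gripper's body presses on something with over 40 N, if the wrist force passes 120 N, or if a joint passes its speed limit or range.

## Robot

A 6-joint arm with a two-finger parallel gripper is mounted at the origin on a cart in front of the work surface, level with it; the furniture and walls round the work are solid. World frame = base frame: x ahead of the robot, y to its left, z up, the work surface at z = 0. Lengths are in mm, angles in degrees, forces in N, time in s.
With the tool pointing down it reaches from about 400 to 925 mm from the base axis. Payload 3.4 kg.
Tool frame: the origin (TCP) lies midway between the tips of the shut fingers; the grasp point (between the pads) lies 19 mm behind it; z points along the fingers, y is the line along which they close (so a half turn about z gives the same grasp; the last joint's range is limited). The gripper opens to 85 mm and grips with 20 to 120 N. Pads are 22 mm wide; open, the fingers measure 114 mm over their backs; the gripper's body (76 mm by 85 mm) begins 54 mm behind the grasp point. The pads swing forward as they close: fully open they stand 13 mm farther back than shut.
Start: joints at [61.392, 17.578, 86.31, -0, 76.112, -4.211], TCP at [237.526, 523.653, 207.705] pointing down, gripper open.
Joint ranges: [-179.03, 179.03], [-60, 130.46], [8.19, 133.38], [-81.62, 261.62], [5.75, 156.47], [-153.77, 153.77]. Speed limits (degrees/s): [147.25, 147.25, 180, 180, 180, 180].

## Interface

Orientations are given as [roll, pitch, yaw] about the fixed x, y, z axes, in that order (R = Rz(yaw) Ry(pitch) Rx(roll)).
In Python, from station import robot gives the robot as it stands. The module is installed in compiled form; this text tells all that it offers.
- The arm moves only by the shell command python3 -m pendant 'ROWS' [FORCE]. ROWS is JSON, a list that holds one entry, the list of rows, each a list of 5 numbers: the shift along the tool's x, y, z in mm, then the turn about the tool's z in rad, then the opening, from 0 (shut) to 1 (fully open). In form: [[[dx, dy, dz, yaw, fingers], ...]]. A call has 1 to 5 rows; each row is the pose to reach, as a shift and turn from the pose commanded when the call began, along the tool's axes at that moment; what a row does not reach only later rows make up. A row lasts 1/8 s, in which the tool goes at most 62.5 mm and 10.7 degrees, less where a joint would pass 70% of its speed; a pose out of reach is approached as far as the arm can. A call with a gripper value outside its range is refused whole. The fingers move at their own pace and stop on an object; FORCE is the grip in N (left out, the last holds). Time passes only in rows, so rows that repeat a pose let the fingers close. It gives the time, the measured TCP pose, the force, the opening and the grip force at its end, in the units of the state.
- robot.state(): the state, without advancing time (a new reading comes with each control period).
- robot.camera(name): name is "side" or "top"; returns the picture (420x560x3 uint8, blue, green, red); there is no depth.
- robot.calibration(name): a dict with "K" (3x3 intrinsics, pixels), "eye" and "orientation" of the camera in the world. Camera axes: x right, y down, z forward; pixel columns grow to the right and rows downward; lengths in mm; the calibration is good to about 2 mm. A picture is of the moment at which its call begins. calibration takes no time and is no camera call.
- robot.finish_job(): hands the job in; it is judged then, once.
Trained networks look in the newest picture that a camera, given by its name, has taken for a name from the list of things; names that differ only in an ending like _2 or _b are one class to them, and where a whole thing is asked for, a point or a joint stands for the part that bears it (a point fixed in the world has none). Each returns a list of dicts, best first, with "score" (0 to 1); they miss things now and then, are a little off and sometimes report something else, mostly with a low value. They report only what shows in the picture. A call takes as long as a camera call.
- robot.find_in(label, camera): "centre" ([column, row] in pixels, amid what is visible of it).
- robot.outline_of(label, camera): "region" (420x560 bool, what is visible of it) and "centre" ([column, row] in pixels, amid what is visible of it).
The state is a dict: "t": time; "qpos": joint angles; "joint_velocities": joint speeds; "tau": joint torques, N m; "position": TCP position; "tcp_rot": TCP orientation; "contact_force": force on the tool from outside, world axes, zero at the start; "moment": the same for the moment, N m; "finger_gap": finger opening in mm; "gripper_force": force on a finger pad.
Only numpy, scipy, OpenCV 4.12 (cv2) and the standard library are available. Lean on these libraries where they do the work, as an engineer would, in place of code of your own. Each camera call takes 0.05 s, during which the arm holds its last target. There are 200 camera calls.

## Working session

There is one attempt and no reset: what is moved stays moved. The work goes in short steps, Python scripts to look and compute and a shell command to move; the robot and the scene stay as the last step left them, time stands still between calls to the robot, and variables do not carry over. Pictures are saved under pics/ and viewed, at most 14 in all, crops included, and the job is handed in when it is done.

```bash
mkdir -p pics
cat > h.py <<'E'
import numpy as np, cv2
from scipy.spatial.transform import Rotation as R
from station import robot
def cam(n):
    c=robot.calibration(n); K=np.array(c["K"],float); o=np.array(c["orientation"],float)
    M=o if o.shape==(3,3) else R.from_euler('xyz',o,degrees=True).as_matrix()
    return K,np.array(c["eye"],float),M
def ray(n,px,z):
    K,e,M=cam(n); d=M@np.linalg.inv(K)@np.array([px[0],px[1],1.]); return e+d*(z-e[2])/d[2]
def proj(n,P):
    K,e,M=cam(n); p=K@(M.T@(np.array(P,float)-e)); return p[:2]/p[2]
E
python3 - <<'E'
from h import *
for n in("top","side"):
    print(robot.calibration(n)); cv2.imwrite(f"pics/{n}0.png",robot.camera(n))
H=dict(kit_tray=5,post_holder=52,reel=20,lens_ring=10,dust_cap=12,lens_case=68,vial=61,tee_piece=12,small_box=25)
for k,h in H.items():
  for n in("top","side"):
    for f in robot.find_in(k,n)[:2]: print(k,n,round(f["score"],2),np.round(f["centre"]),ray(n,f["centre"],h if n=="top" else h/2).round())
print(robot.state())
E
```

```text
{'K': array([[514.48176341,   0.        , 286.30845413],
       [  0.        , 514.48176341, 215.38933591],
       [  0.        ,   0.        ,   1.        ]]), 'eye': array([ 299.57550435,   68.99892362, 1186.95089493]), 'orientation': array([-1.69896194e+02,  1.02065228e-01, -8.99202948e+01])}
{'K': array([[397.68467799,   0.        , 272.6791489 ],
       [  0.        , 397.68467799, 211.36419017],
       [  0.        ,   0.        ,   1.        ]]), 'eye': array([ 404.96220586, -474.90360772,  721.90495712]), 'orientation': array([-141.0733182 ,   -0.51517097,   -8.37151928])}
kit_tray top 0.75 [383. 208.] [ 528. -156.    5.]
kit_tray side 0.56 [310. 320.] [ 528. -174.    2.]
post_holder top 0.7 [353. 235.] [458. -78.  52.]
post_holder side 0.77 [269. 274.] [462. -78.  26.]
reel top 0.55 [426. 219.] [ 500. -250.   20.]
reel side 0.65 [306. 357.] [ 505. -245.   10.]
lens_ring top 0.51 [426. 217.] [ 505. -252.   10.]
lens_ring side 0.52 [239. 169.] [431. 247.   5.]
dust_cap top 0.64 [149. 251.] [426. 385.  12.]
dust_cap side 0.64 [226. 134.] [410. 386.   6.]
lens_case top 0.68 [151
[... 428 characters left out ...]
] [549. 260.  12.]
{'t': 1.0, 'qpos': array([ 6.13926980e+01,  1.75797901e+01,  8.63088770e+01, -7.99287692e-04,
        7.61108440e+01, -4.21094316e+00]), 'joint_velocities': array([-0.01041189, -0.06738428, -0.11552468, -0.01994146, -0.04334217,
        0.12172482]), 'tau': array([ 1.32204637e-03, -4.57478070e+01, -2.52344656e+01,  1.13151525e-04,
        7.63354601e-04,  9.37674258e-07]), 'position': array([237.53906755, 523.6705407 , 207.7002422 ]), 'tcp_rot': array([1.79999569e+02, 8.09717593e-04, 1.55603833e+02]), 'contact_force': array([-0.56866445,  1.350999  ,  0.71448723]), 'moment': array([0.03006087, 0.00720855, 0.02466075]), 'gripper_force': 0.0, 'finger_gap': 85.46511997587889}
```

View pics/top0.png

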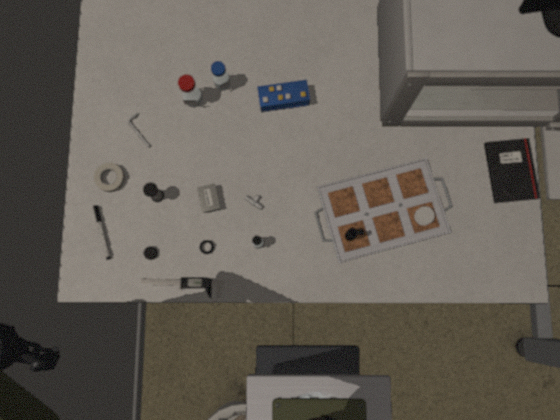

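View pics/side0.png

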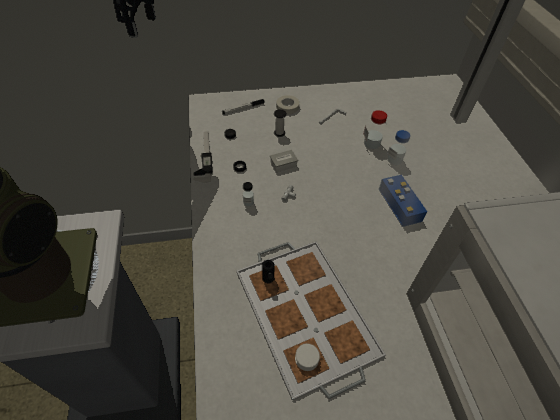

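The top view shows the holder on the left-front pad (352,235) and the reel on the right-front pad (425,216). So the case goes to the back-left pad, the vial to the back-right, and the ring to the front-middle. The ring is at about (207,246), the cap at (151,252), the vial at (258,241) and the case at (152,190). Next I fit the positions using silhouettes and the cork colour.

```bash
cat >> h.py <<'E'
from scipy.optimize import least_squares
def hull_c(n,x,y,z0,r,h):
    a=np.linspace(0,2*np.pi,40)
    P=np.array([proj(n,(x+r*np.cos(t),y+r*np.sin(t),z)) for t in a for z in(z0,z0+h)],np.float32)
    m=cv2.moments(cv2.convexHull(P)); return np.array([m['m10'],m['m01']])/m['m00'],m['m00']
DIM=dict(lens_ring=(16.5,10),dust_cap=(15.5,12),lens_case=(17.5,68),vial=(13.5,61),reel=(21,20))
def fit(k,x0,z0=0,cams=("top","side")):
    r,h=DIM[k]; C={}
    for n in cams:
        for f in robot.outline_of(k,n):
            A,a0=hull_c(n,*x0,z0,r,h); d=np.linalg.norm(np.array(f["centre"])-A)
            if d<25:
                g=f["region"].astype(np.uint8); cs=cv2.findContours(g,0,2)[0]
                m=cv2.moments(cv2.convexHull(np.vstack(cs))); C[n]=np.array([m['m10'],m['m01']])/max(m['m00'],1e-6); print(k,n,round(f["score"],2),C[n].round(1),int(g.sum()),int(a0)); break
    for s in list(C)+[None]:
        u=[n for n in C if s in(n,None)]
        q=least_squares(lambda p:np.concatenate([hull_c(n,*p,z0,r,h)[0]-C[n] for n in u]),x0)
        print("  ",s,q.x.round(1),q.fun.round(1))
    return q.x
def shift(target,yaw=None):
    "tool-axis shift (mm) and turn (rad, half-turn wrapped) to TCP target, jaw line yaw in deg of tool x axis"
    s=robot.state(); M=R.from_euler('xyz',s["tcp_rot"],degrees=True).as_matrix()
    d=M.T@(np.array(target,float)-s["position"]); cur=s["tcp_rot"][2]
    t=0 if yaw is None else -((yaw-cur+90)%180-90)
    print("shift",d.round(1),"turn",round(np.radians(t),3),"q6",s["qpos"][5].round(1),"tcp",s["position"].round(1),"yaw",cur.round(1))
E
python3 - <<'E'
from h import *
for n in("top","side"): robot.camera(n)
for k,x in dict(lens_ring=(430,246),dust_cap=(418,385),lens_case=(556,380),vial=(448,138)).items(): fit(k,x)
# tray from cork colour of empty pads
def pt(p,u,v,z=7): return (p[0]+u*np.cos(p[2])-v*np.sin(p[2]),p[1]+u*np.sin(p[2])+v*np.cos(p[2]),z)
pads=[(-42,0),(42,84),(42,0),(42,-84)]
obs={}
for n in("top","side"):
    im=robot.camera(n).astype(int); b,g,r=im[...,0],im[...,1],im[...,2]
    m=((r-b>35)).astype(np.uint8)
    p=(520,-163,.26); ob=[]
    nn,l,st,ce=cv2.connectedComponentsWithStats(m)
    for q in pads:
        c=proj(n,pt(p,*q)); w=[i for i in range(1,nn) if st[i,4]>150]; i=min(w,key=lambda i:np.linalg.norm(ce[i]-c)); ob.append(ce[i]); print(n,q,c.round(),ce[i].round(1),st[i,4])
    obs[n]=ob
for u in(["top"],["side"],["top","side"]):
    q=least_squares(lambda p:np.concatenate([proj(n,pt(p,*a))-o for n in u for a,o in zip(pads,obs[n])]),(520,-163,.26))
    print(u,q.x.round(3),q.fun.round(1))
for a in pads: print(a,np.round(pt(q.x,*a),1))
shift((556,378,110),90)
E
```

```text
lens_ring top 0.41 [206.6 247.1] 46 170Traceback (most recent call last):
  File "<stdin>", line 3, in <module>
  File "h.py", line 28, in fit
    q=least_squares(lambda p:np.concatenate([hull_c(n,*p,z0,r,h)[0]-C[n] for n in u]),x0)
    return func(*args, **kwargs)
    result = trf(vector_fun.fun, vector_fun.jac, x0, f0, J0, lb, ub, ftol, xtol,
                 gtol, max_nfev, x_scale, loss_function, tr_solver,
                 tr_options.copy(), verbose, callback=callback_wrapped)
    return trf_no_bounds(
        fun, jac, x0, f0, J0, ftol, xtol, gtol, max_nfev, x_scale,
        loss_function, tr_solver, tr_options, verbose, callback=callback)
    f_new = fun(x_new)
    self._update_fun()
    ~~~~~~~~~~~~~~~~^^
    self.f = self.fun_wrapped(xp_copy(self.x))
             ~~~~~~~~~~~~~~~~^^^^^^^^^^^^^^^^^
    return np.atleast_1d(self.fun(x))
                         ~~~~~~~~^^^
    return self.f(x, *self.args, **self.kwargs)
           ~~~~~~^^^^^^^^^^^^^^^^^^^^^^^^^^^^^^
  File "h.py", line 28, in <lambda>
    q=least_squares(lambda p:np.concatenate([hull_c(n,*p,z0,r,h)[0]-C[n] for n in u]),x0)
                                             ~~~~~~^^^^^^^^^^^^^
  File "h.py", line 15, in hull_c
    P=np.array([proj(n,(x+r*np.cos(t),y+r*np.sin(t),z)) for t in a for z in(z0,z0+h)],np.float32)
                ~~~~^^^^^^^^^^^^^^^^^^^^^^^^^^^^^^^^^^^
  File "h.py", line 11, in proj
    K,e,M=cam(n); p=K@(M.T@(np.array(P,float)-e)); return p[:2]/p[2]
          ~~~^^^
  File "h.py", line 5, in cam
    c=robot.calibration(n); K=np.array(c["K"],float); o=np.array(c["orientation"],float)
ValueError: time passes only in moves, steps and waits
```

```bash
sed -i 's/^def cam(n):/from functools import lru_cache\n@lru_cache\ndef cam(n):/; s/for n in u\]),x0)/for n in u]),x0,diff_step=1e-3)/' h.py
cat > m.py <<'E'
from h import *
for n in("top","side"): robot.camera(n)
for k,x in dict(lens_ring=(430,246),dust_cap=(418,385),lens_case=(556,380),vial=(448,138)).items(): fit(k,x)
def pt(p,u,v,z=7): return (p[0]+u*np.cos(p[2])-v*np.sin(p[2]),p[1]+u*np.sin(p[2])+v*np.cos(p[2]),z)
pads=[(-42,0),(42,84),(42,0),(42,-84)]
obs={}
for n in("top","side"):
    im=robot.camera(n).astype(int); b,g,r=im[...,0],im[...,1],im[...,2]
    m=((r-b>35)).astype(np.uint8)
    p=(520,-163,.26); ob=[]
    nn,l,st,ce=cv2.connectedComponentsWithStats(m)
    for q in pads:
        c=proj(n,pt(p,*q)); w=[i for i in range(1,nn) if st[i,4]>150]; i=min(w,key=lambda i:np.linalg.norm(ce[i]-c)); ob.append(ce[i]); print(n,q,c.round(),ce[i].round(1),st[i,4])
    obs[n]=ob
for u in(["top"],["side"],["top","side"]):
    q=least_squares(lambda p:np.concatenate([proj(n,pt(p,*a))-o for n in u for a,o in zip(pads,obs[n])]),(520,-163,.26))
    print(u,q.x.round(3),q.fun.round(1))
for a in pads: print(a,np.round(pt(q.x,*a),1))
shift((556,378,110),90)
E
python3 m.py
```

```text
lens_ring side 0.52 [239.6 166. ] 118 131
   side [433.7 255.8] [-0. -0.]
   None [433.7 255.8] [-0. -0.]
dust_cap top 0.72 [150.  252.6] 158 161
dust_cap side 0.44 [229.6 133.6] 98 104
   top [422.7 385.1] [-0.  0.]
   side [418.3 384. ] [-0.  0.]
   None [420.8 384.8] [ 0.1  0.8  0.9 -0.3]
lens_case top 0.49 [153.  191.7] 322 332
lens_case side 0.81 [279.3 122.4] 273 341
   top [559.3 376.7] [-0.  0.]
   side [554.8 377.1] [-0.  0.]
   None [557.4 376.9] [-0.1  0.8  0.9 -0. ]
vial side 0.53 [247.7 193.6] 259 283
   side [442.7 136.1] [-0. -0.]
   None [442.7 136.1] [-0. -0.]
top (-42, 0) [392. 228.] [388.2 226.3] 636
top (42, 84) [347. 203.] [343.2 201.3] 620
top (42, 0) [382. 194.] [377.6 192.2] 616
top (42, -84) [416. 185.] [411.8 183.1] 605
side (-42, 0) [285. 322.] [285.7 318.6] 958
side (42, 84) [305. 271.] [305.3 268.1] 731
side (42, 0) [324. 306.] [324.7 302.4] 887
side (42, -84) [346. 345.] [346.5 341.2] 1077
['top'] [ 5.24950e+02 -1.53895e+02  2.66000e-01] [-0. -0.  0.  0.  0. -0. -0. -0.]
['side'] [ 5.22153e+02 -1.55763e+02  2.67000e-01] [-0.1  0.   0.1  0.  -0.  -0.   0.1 -0. ]
['top', 'side'] [ 5.23338e+02 -1.54856e+02  2.66000e-01] [ 0.4  0.7  0.4  0.7  0.5  0.7  0.4  0.6  0.5 -0.5  0.6 -0.4  0.5 -0.5
  0.5 -0.5]
(-42, 0) [ 482.8 -165.9    7. ]
(42, 84) [541.8 -62.8   7. ]
(42, 0) [ 563.9 -143.8    7. ]
(42, -84) [ 585.9 -224.9    7. ]
shift [-350.2   -1.1   97.7] turn 1.145 q6 -4.2 tcp [237.5 523.6 207.7] yaw 155.6
```

```bash
python3 -m pendant '[[[-60,0,0,-0.14,1],[-120,0,0,-0.28,1],[-180,0,10,-0.42,1],[-240,0,20,-0.56,1],[-300,0,30,-0.69,1]]]' 30; python3 -m pendant '[[[0,0,0,0,1],[0,0,0,0,1]]]'
python3 -c "
from h import *
shift((557.4,376.9,110),195.2)"
```

```text
t: 2.42
position: [512.5, 398.9, 177.6]
tcp_rot: [180.0, 0.0, -164.6]
contact_force: [0.2, 1.0, 0.5]
finger_gap: 85.2
gripper_force: 0.0
t: 2.68
position: [510.5, 399.5, 177.3]
tcp_rot: [180.0, -0.1, -165.0]
contact_force: [-0.3, 0.8, -0.3]
finger_gap: 85.5
gripper_force: 0.0
shift [-39.6 -34.   67.2] turn -0.003 q6 -70.8 tcp [510.5 399.5 177.3] yaw -165.0
```

```bash
python3 -m pendant '[[[-20,-17,20,0,1],[-40,-34,50,0,1],[-40,-34,67,0,1],[-40,-34,67,0,1]]]'; 
python3 -c "
from h import *
n='side'; cv2.imwrite('pics/s1.png',robot.camera(n)[20:220,180:400].repeat(3,0).repeat(3,1))
shift((557.4,376.9,22),195.2)"
```

```text
t: 3.18
position: [556.1, 376.9, 108.4]
tcp_rot: [-179.9, -0.3, -164.8]
contact_force: [-0.2, 0.7, -0.7]
finger_gap: 85.2
gripper_force: 0.0
shift [-0.5 -0.8 87.9] turn -0.0 q6 -74.7 tcp [556.9 377.6 109.9] yaw -164.8
```

View pics/s1.png

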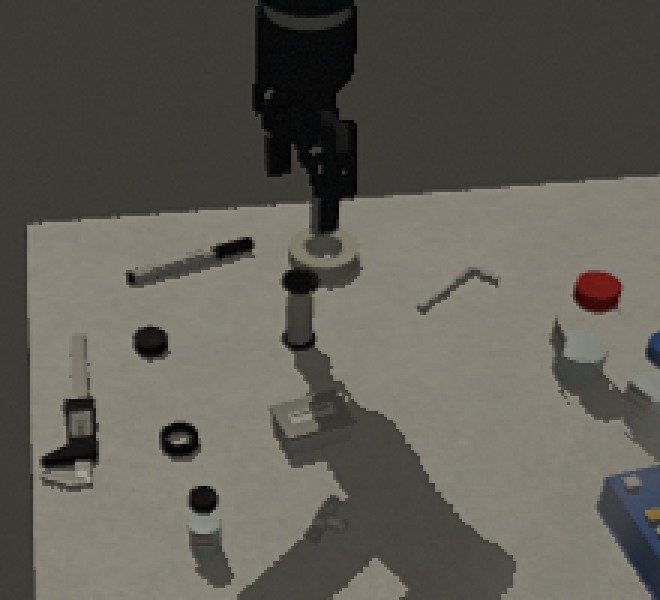

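The fingers straddle the case axis: their tips are at crop (275,170) and (325,230), and the lid is at (300,282). I'll descend in steps and grip.

```bash
python3 -c "
from h import *
for z in (110,68): print((proj('side',(557,377,z))-[180,20])*3)"
python3 -m pendant '[[[0,0,25,0,1],[0,-1,50,0,1],[0,-1,75,0,1],[0,-1,88,0,1],[0,-1,88,0,1]]]'; python3 -m pendant '[[[0,0,0,0,0.4],[0,0,0,0,0.3],[0,0,0,0,0.2],[0,0,0,0,0.2],[0,0,0,0,0.2]]]' 30
```

```text
[302.47383155 236.78508986]
[301.28701869 277.17455236]
t: 3.85
position: [557.9, 376.7, 22.6]
tcp_rot: [-180.0, -0.0, -164.8]
contact_force: [-0.4, -0.2, 0.7]
finger_gap: 85.4
gripper_force: 0.0
t: 4.47
position: [559.1, 376.7, 23.8]
tcp_rot: [180.0, 0.1, -164.9]
contact_force: [-0.4, -0.5, 5.9]
finger_gap: 33.7
gripper_force: 30.1
```

```bash
python3 -m pendant '[[[0,0,-20,0,0.2],[0,0,-50,0,0.2],[0,0,-80,0,0.2],[0,0,-110,0,0.2],[0,0,-110,0,0.2]]]'
python3 -c "
from h import *
shift((541.8,-62.8,135),195.2)"
```

```text
t: 5.1
position: [560.2, 377.4, 135.0]
tcp_rot: [179.9, 0.3, -164.9]
contact_force: [0.4, 0.8, -0.9]
finger_gap: 33.6
gripper_force: 30.2
shift [ 132.6 -420.1   -1.3] turn -0.001 q6 -74.8 tcp [560.2 377.4 135. ] yaw -164.9
```

```bash
python3 -m pendant '[[[9,-28,0,0,0.2],[23,-73,0,0,0.2],[38,-120,0,0,0.2],[53,-168,0,0,0.2],[68,-215,0,0,0.2]]]';python3 -m pendant '[[[15,-48,0,0,0.2],[30,-95,0,0,0.2],[45,-143,0,0,0.2],[59,-185,0,0,0.2],[65,-205,0,0,0.2]]]';python3 -m pendant '[[[0,0,0,0,0.2],[0,0,0,0,0.2],[0,0,0,0,0.2]]]'
python3 -c "
from h import *
cv2.imwrite('pics/p2.png',np.hstack([robot.camera('side')[130:400,150:400],robot.camera('top')[100:370,280:480]]).repeat(2,0)[:,:].repeat(1,1))
for z in (112,): print(proj('side',(541.8,-62.8,z)))
shift((541.8,-62.8,30),195.2)"
```

```text
t: 5.72
position: [547.4, 149.3, 130.6]
tcp_rot: [180.0, -0.2, -164.8]
contact_force: [0.3, -0.7, -2.2]
finger_gap: 34.2
gripper_force: 30.2
t: 6.35
position: [538.0, -65.9, 130.7]
tcp_rot: [179.9, -0.2, -165.0]
contact_force: [0.7, 1.0, -1.5]
finger_gap: 34.4
gripper_force: 30.3
t: 6.72
position: [539.4, -62.6, 132.2]
tcp_rot: [180.0, -0.0, -164.8]
contact_force: [-0.0, -0.2, -1.5]
finger_gap: 33.5
gripper_force: 30.3
[310.05533852 238.61004304]
shift [ -2.   -0.6 102.5] turn 0.0 q6 -116.3 tcp [539.7 -62.7 132.5] yaw -164.8
```

View pics/p2.png

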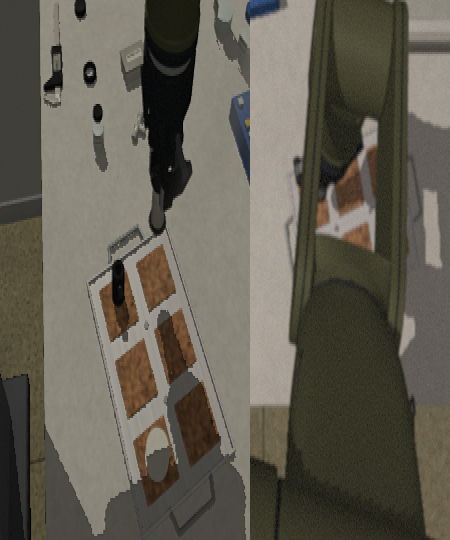

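The case hangs upright over the back-left pad, with its foot near side-image pixel (307,246). Lowering it now.

```bash
python3 -m pendant '[[[-1,0,30,0,0.2],[-2,0,60,0,0.2],[-2,0,85,0,0.2],[-2,0,97,0,0.2],[-2,0,101,0,0.2]]]';python3 -m pendant '[[[0,0,0,0,0.2],[0,0,1,0,0.2],[0,0,1,0,0.2]]]'
```

```text
t: 7.45
position: [541.6, -62.8, 31.3]
tcp_rot: [180.0, -0.0, -164.8]
contact_force: [0.0, 0.4, -0.6]
finger_gap: 34.0
gripper_force: 30.3
t: 7.82
position: [542.2, -63.4, 31.4]
tcp_rot: [-180.0, 0.1, -164.9]
contact_force: [0.0, -0.5, -0.6]
finger_gap: 34.1
gripper_force: 30.3
```

```bash
python3 -m pendant '[[[0,0,1,0,0.2],[0,0,1,0,0.2]]]';python3 -m pendant '[[[0,0,1,0,0.2],[0,0,1,0,0.2]]]'
```

```text
t: 8.07
position: [542.2, -63.4, 30.8]
tcp_rot: [-180.0, 0.1, -164.9]
contact_force: [-1.1, 0.3, 5.9]
finger_gap: 34.0
gripper_force: 31.0
t: 8.32
position: [542.3, -63.4, 30.7]
tcp_rot: [-179.9, 0.1, -164.9]
contact_force: [-2.8, 0.5, 12.1]
finger_gap: 34.0
gripper_force: 31.7
```

```bash
python3 -m pendant '[[[0,0,-1,0,0.2],[0,0,-1,0,0.5],[0,0,-1,0,0.8],[0,0,-1,0,0.8],[0,0,-1,0,0.8]]]';python3 -m pendant '[[[0,0,-20,0,0.8],[0,0,-50,0,0.8],[0,0,-85,0,0.8],[0,0,-110,0,1],[0,0,-110,0,1]]]'
python3 -c "
from h import *
shift((442.7,136.1,135),195.2)"
```

```text
t: 8.95
position: [541.7, -63.2, 29.5]
tcp_rot: [180.0, -0.0, -164.9]
contact_force: [-0.0, -0.1, -1.9]
finger_gap: 68.3
gripper_force: 0.0
t: 9.57
position: [543.5, -63.6, 141.8]
tcp_rot: [-179.9, 0.3, -164.9]
contact_force: [-0.3, 0.7, 0.2]
finger_gap: 85.2
gripper_force: 0.0
shift [ 45.2 219.1   6.1] turn -0.001 q6 -116.2 tcp [543.5 -63.6 141.8] yaw -164.9
```

```bash
python3 -m pendant '[[[9,44,0,0,1],[18,88,0,0,1],[27,132,0,0,1],[31,152,0,0,1],[31,152,0,0,1]]]'; python3 -c "
from h import *
a=robot.camera('side');b=robot.camera('top'); fit('vial',(445,137)); fit('lens_case',(542,-63),7); fit('lens_ring',(432,254))
shift((443.5,136.1,110),195.2)"
```

```text
t: 10.2
position: [470.3, 76.4, 138.5]
tcp_rot: [180.0, -0.2, -164.7]
contact_force: [-0.7, -0.3, -1.0]
finger_gap: 85.7
gripper_force: 0.0
vial top 0.49 [259.4 242.1] 87 155
vial side 0.71 [247.7 194.8] 227 283
   top [443.7 131.9] [ 0. -0.]
   side [442.4 132.3] [ 0. -0.]
   None [443.1 132. ] [-0.1  0.3  0.3  0.1]
lens_case top 0.49 [345.9 199.2] 229 290
lens_case side 0.76 [305.8 259. ] 436 523
   top [540.6 -63.8] [-0.  0.]
   side [538.7 -63.8] [0. 0.]
   None [539.5 -63.8] [-0.   0.5  0.4 -0.1]
lens_ring top 0.42 [206.7 242.3] 27 171
lens_ring side 0.47 [239.1 166.1] 108 129
   top [446.7 255.3] [ 0. -0.]
   side [432.5 255.7] [-0.  0.]
   None [440.2 255.4] [-0.1  2.8  3.1 -0.2]
shift [12.  66.8 29.6] turn -0.002 q6 -101.1 tcp [472.5  74.7 139.6] yaw -164.9
```

```bash
python3 -m pendant '[[[6,32,10,0,1],[12,64,25,0,1],[12,64,30,0,1],[12,64,30,0,1]]]'; python3 -c "
from h import *
shift((443.5,133.5,14),195.2)
cv2.imwrite('pics/s3.png',robot.camera('side')[90:260,170:370].repeat(3,0).repeat(3,1))"
```

```text
t: 11.1
position: [444.1, 133.6, 109.5]
tcp_rot: [-180.0, -0.0, -164.8]
contact_force: [1.1, -0.3, 0.5]
finger_gap: 85.4
gripper_force: 0.0
shift [ 0.6  0.1 95.5] turn -0.001 q6 -93.6 tcp [444.1 133.6 109.5] yaw -164.8
```

View pics/s3.png

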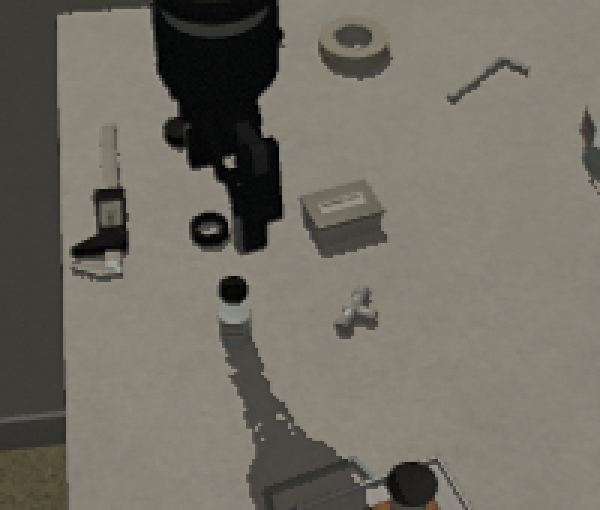

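The vial's cap is at crop (233,290), below the open jaws, with the near finger at (250,245). It lines up, so I descend and grip.

```bash
python3 -m pendant '[[[0,0,25,0,1],[0,0,50,0,1],[0,0,75,0,1],[0,0,95,0,1],[0,0,95,0,1]]]'; python3 -m pendant '[[[0,0,0,0,0.4],[0,0,0,0,0.25],[0,0,0,0,0.1],[0,0,0,0,0.1],[0,0,0,0,0.1]]]' 30; python3 -m pendant '[[[0,0,-20,0,0.1],[0,0,-50,0,0.1],[0,0,-80,0,0.1],[0,0,-115,0,0.1],[0,0,-115,0,0.1]]]'
python3 -c "
from h import *
shift((585.9,-224.9,130),195.2)"
```

```text
t: 11.78
position: [443.8, 133.1, 14.0]
tcp_rot: [-180.0, -0.1, -164.9]
contact_force: [-0.4, -1.0, -1.0]
finger_gap: 86.0
gripper_force: 0.0
t: 12.4
position: [444.5, 134.3, 15.4]
tcp_rot: [-180.0, 0.1, -164.9]
contact_force: [0.2, 0.3, 6.0]
finger_gap: 24.0
gripper_force: 29.3
t: 13.02
position: [445.9, 134.5, 132.1]
tcp_rot: [-180.0, 0.4, -164.8]
contact_force: [-0.9, 1.2, -0.4]
finger_gap: 24.1
gripper_force: 29.5
shift [ -41.1 -383.5    2.5] turn -0.001 q6 -93.6 tcp [445.9 134.5 132.1] yaw -164.8
```

```bash
python3 -m pendant '[[[-3,-26,0,0,0.1],[-8,-72,0,0,0.1],[-13,-118,0,0,0.1],[-18,-165,0,0,0.1],[-22,-210,0,0,0.1]]]';python3 -m pendant '[[[-5,-45,0,0,0.1],[-10,-90,0,0,0.1],[-15,-130,0,0,0.1],[-18,-160,0,0,0.1],[-19,-173,0,0,0.1]]]';python3 -m pendant '[[[0,0,0,0,0.1],[0,0,0,0,0.1],[0,0,0,0,0.1]]]'
python3 -c "
from h import *
shift((585.9,-224.9,22),195.2); print(proj('side',(585.9,-224.9,118))-[150,130])
cv2.imwrite('pics/s4.png',robot.camera('side')[130:400,150:450].repeat(2,0).repeat(2,1))"
```

```text
t: 13.65
position: [519.3, -64.2, 128.2]
tcp_rot: [179.9, -0.1, -164.9]
contact_force: [1.0, 1.8, -0.9]
finger_gap: 24.0
gripper_force: 29.5
t: 14.28
position: [583.0, -226.2, 127.9]
tcp_rot: [179.9, -0.1, -164.9]
contact_force: [0.3, 0.6, -0.6]
finger_gap: 24.0
gripper_force: 29.6
t: 14.65
position: [582.9, -223.6, 129.7]
tcp_rot: [180.0, -0.0, -164.8]
contact_force: [0.6, 0.9, 0.4]
finger_gap: 24.1
gripper_force: 29.6
shift [ -2.6  -2.1 107.7] turn 0.0 q6 -130.1 tcp [ 582.9 -223.6  129.7] yaw -164.8
[207.55329866 184.89391581]
```

View pics/s4.png

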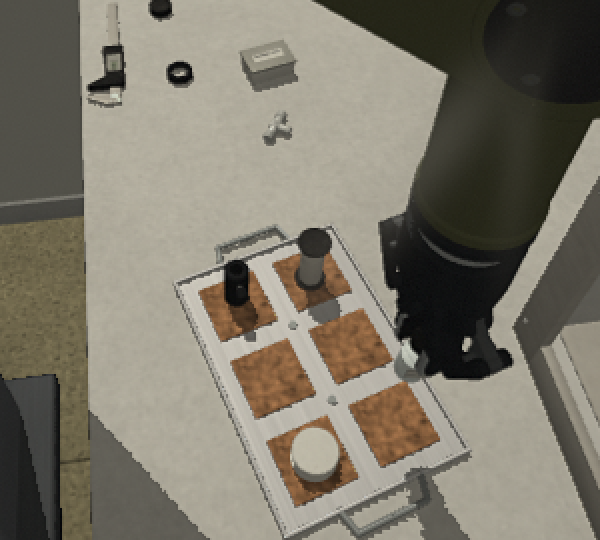

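The case stands centred on its pad at crop (311,275). The vial hangs upright, with its bottom at about (410,378), where I predicted it. Lowering until it touches.

```bash
python3 -m pendant '[[[-1,-1,30,0,0.1],[-2,-2,60,0,0.1],[-3,-2,90,0,0.1],[-3,-2,102,0,0.1],[-3,-2,106,0,0.1]]]';python3 -m pendant '[[[0,0,0,0,0.1],[0,0,1,0,0.1],[0,0,1,0,0.1]]]';python3 -m pendant '[[[0,0,1,0,0.1],[0,0,1,0,0.1]]]'
```

```text
t: 15.32
position: [586.6, -225.7, 23.4]
tcp_rot: [180.0, -0.0, -164.8]
contact_force: [0.0, -0.3, 0.1]
finger_gap: 23.9
gripper_force: 29.5
t: 15.7
position: [587.3, -226.4, 23.5]
tcp_rot: [-179.9, 0.1, -164.9]
contact_force: [-0.1, -0.0, 0.4]
finger_gap: 24.1
gripper_force: 29.6
t: 15.95
position: [587.4, -226.3, 22.5]
tcp_rot: [-180.0, 0.1, -164.9]
contact_force: [-0.6, 0.4, 4.7]
finger_gap: 24.0
gripper_force: 30.1
```

```bash
python3 -m pendant '[[[0,0,0,0,0.3],[0,0,0,0,0.5],[0,0,0,0,0.7],[0,0,0,0,0.7]]]';python3 -m pendant '[[[0,0,-20,0,0.7],[0,0,-50,0,0.7],[0,0,-85,0,0.7],[0,0,-110,0,0.7],[0,0,-110,0,0.7]]]'
python3 -c "
from h import *
shift((435,255,133),195.2)"
```

```text
t: 16.45
position: [586.5, -226.0, 21.3]
tcp_rot: [180.0, -0.0, -164.9]
contact_force: [0.2, -0.4, -0.3]
finger_gap: 59.8
gripper_force: 0.0
t: 17.08
position: [588.4, -226.9, 133.9]
tcp_rot: [-179.8, 0.2, -164.9]
contact_force: [-0.4, -0.1, -0.6]
finger_gap: 60.0
gripper_force: 0.0
shift [ 22.3 505.2  -0.8] turn -0.001 q6 -130.1 tcp [ 588.4 -226.9  133.9] yaw -164.9
```

```bash
python3 -m pendant '[[[2,30,0,0,0.7],[4,80,0,0,0.7],[6,130,0,0,0.7],[8,180,0,0,0.7],[10,230,0,0,0.7]]]';python3 -m pendant '[[[2,50,0,0,0.7],[4,90,0,0,0.7],[6,130,0,0,0.7],[6,140,0,0,0.7],[6,140,0,0,0.7]]]'
cat >> h.py <<'E'
def dark(k,x0,z0=0,cams=("top","side"),thr=60,save=None):
    r,h=DIM[k]; C={}; V=[]
    for n in cams:
        im=robot.camera(n); g=im.max(2); c=hull_c(n,*x0,z0,r,h)[0]; i,j=c.round().astype(int)
        w=g[j-16:j+17,i-16:i+17]; V.append(cv2.resize(im[j-16:j+17,i-16:i+17],None,fx=8,fy=8,interpolation=0))
        nn,l,st,ce=cv2.connectedComponentsWithStats((w<thr).astype(np.uint8))
        b=[q for q in range(1,nn) if st[q,4]>20]
        if not b: print(n,"none"); continue
        b=min(b,key=lambda q:np.linalg.norm(ce[q]-16)); hl=cv2.convexHull(np.argwhere(l==b)[:,::-1].astype(np.int32)); m=cv2.moments(hl)
        C[n]=np.array([m['m10'],m['m01']])/m['m00']+[i-16,j-16]; print(k,n,C[n].round(1),"area",st[b,4],m['m00'])
    if save: cv2.imwrite(save,np.hstack(V))
    for s in list(C)+[None]:
        u=[n for n in C if s in(n,None)]
        q=least_squares(lambda p:np.concatenate([hull_c(n,*p,z0,r,h)[0]-C[n] for n in u]),x0,diff_step=1e-3)
        print("  ",s,q.x.round(1),q.fun.round(1))
E
python3 -c "
from h import *
dark('lens_ring',(435,255),save='pics/r5.png'); dark('dust_cap',(420.8,384.8))
shift((435,255,133),195.2)"
```

```text
t: 17.7
position: [515.4, -5.3, 130.1]
tcp_rot: [179.9, -0.1, -164.9]
contact_force: [-0.1, -0.4, 0.5]
finger_gap: 59.8
gripper_force: 0.0
t: 18.32
position: [474.2, 126.9, 130.9]
tcp_rot: [-180.0, -0.1, -164.8]
contact_force: [-0.2, 0.1, 0.1]
finger_gap: 59.7
gripper_force: 0.0
lens_ring top [206.8 247.4] area 108 122.0
lens_ring side [239.6 166.3] area 99 107.0
   top [434.8 254.7] [ 0. -0.]
   side [433.7 254.9] [-0.  0.]
   None [434.3 254.7] [-0.   0.2  0.2  0. ]
dust_cap top [150.6 252.6] area 117 102.5
dust_cap side [230.  133.7] area 96 83.5
   top [422.6 383.7] [0. 0.]
   side [419.4 383.3] [-0.  0.]
   None [421.3 383.6] [ 0.   0.6  0.7 -0.1]
shift [  5.3 135.2  -1.6] turn -0.002 q6 -95.1 tcp [475.2 125.8 131.5] yaw -164.9
```

View pics/r5.png

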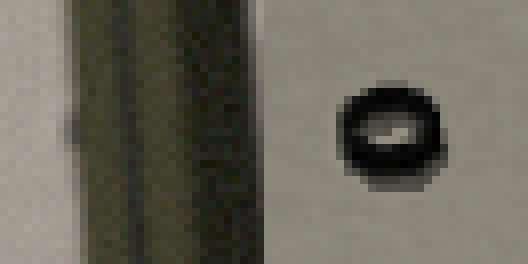

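The top view is blocked by the arm. The side view shows the ring clearly, and it agrees with the earlier network mask: about (435,255).

```bash
python3 -m pendant '[[[2,45,0,0,0.7],[3,90,0,0,0.7],[5,125,20,0,0.7],[5,135,60,0,0.7],[5,135,85,0,0.7]]]';python3 -m pendant '[[[0,0,0,0,0.7],[0,0,0,0,0.7]]]'
python3 -c "
from h import *
shift((435,255,2),195.2)"
```

```text
t: 19.15
position: [434.5, 255.8, 45.4]
tcp_rot: [-180.0, -0.0, -164.8]
contact_force: [-0.8, -0.6, -0.2]
finger_gap: 60.0
gripper_force: 0.0
t: 19.4
position: [435.8, 255.6, 47.3]
tcp_rot: [180.0, 0.1, -164.9]
contact_force: [-0.1, -0.0, 0.6]
finger_gap: 60.2
gripper_force: 0.0
shift [ 1.  -0.3 45.3] turn -0.002 q6 -79.5 tcp [435.8 255.6  47.3] yaw -164.9
```

```bash
python3 -m pendant '[[[1,0,20,0,0.7],[1,0,35,0,0.7],[1,0,44,0,0.7],[1,0,45,0,0.7],[1,0,45,0,0.7]]]';python3 -m pendant '[[[0,0,0,0,0.5],[0,0,0,0,0.3],[0,0,0,0,0.2],[0,0,0,0,0.2],[0,0,0,0,0.2]]]' 30
```

```text
t: 20.02
position: [434.4, 255.8, 2.3]
tcp_rot: [180.0, 0.1, -164.9]
contact_force: [-0.5, -0.1, 0.6]
finger_gap: 59.9
gripper_force: 0.0
t: 20.65
position: [433.7, 255.6, 1.7]
tcp_rot: [-180.0, -0.0, -164.9]
contact_force: [-0.3, -0.1, 1.0]
finger_gap: 17.5
gripper_force: 0.0
```

```bash
python3 -c "
from h import *
a=robot.camera('side')[120:210,190:290]; b=robot.camera('top')[200:290,150:250]
cv2.imwrite('pics/r6.png',cv2.resize(np.hstack([a,b]),None,fx=4,fy=4,interpolation=0)); print((proj('side',(433.7,255.6,2))-[190,120])*4)"
```

```text
[198.61132972 187.60204293]
```

View pics/r6.png

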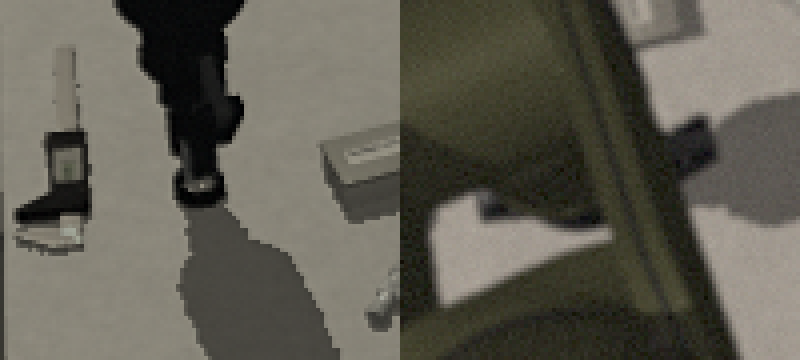

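The jaws closed above the ring, which is still in place at crop (199,188). With the fingers partly open the tips sit higher than the TCP reads. I'll reopen to about 42 mm and feel for the bench.

```bash
python3 -m pendant '[[[0,0,-15,0,0.2],[0,0,-15,0,0.5],[0,0,-15,0,0.5],[0,0,-15,0,0.5]]]';python3 -m pendant '[[[0,0,7,0,0.5],[0,0,13,0,0.5],[0,0,15,0,0.5],[0,0,15,0,0.5]]]';python3 -m pendant '[[[0,0,2,0,0.5],[0,0,2,0,0.5]]]';python3 -m pendant '[[[0,0,2,0,0.5],[0,0,2,0,0.5]]]'
```

```text
t: 21.25
position: [433.4, 255.4, 16.3]
tcp_rot: [-180.0, -0.0, -164.9]
contact_force: [-0.6, -0.3, 0.3]
finger_gap: 43.0
gripper_force: 0.0
t: 21.75
position: [433.5, 255.5, 1.3]
tcp_rot: [-180.0, -0.0, -164.9]
contact_force: [-0.6, -0.0, -0.4]
finger_gap: 42.6
gripper_force: 0.0
t: 22.0
position: [433.7, 255.6, -0.3]
tcp_rot: [180.0, -0.0, -164.9]
contact_force: [-0.2, -0.3, -0.8]
finger_gap: 43.2
gripper_force: 0.0
t: 22.25
position: [433.6, 255.6, -2.4]
tcp_rot: [-180.0, -0.0, -164.9]
contact_force: [-0.1, 0.2, -1.2]
finger_gap: 42.6
gripper_force: 0.0
```

```bash
python3 -m pendant '[[[0,0,2,0,0.5],[0,0,2,0,0.5]]]' | sed -n 2p\;4p;python3 -m pendant '[[[0,0,2,0,0.5],[0,0,2,0,0.5]]]'| sed -n 2p\;4p; python3 -c "
from h import *
a=robot.camera('side')[130:190,200:280]
cv2.imwrite('pics/r7.png',cv2.resize(a,None,fx=7,fy=7,interpolation=0))"
```

```text
position: [433.6, 255.6, -4.4]
contact_force: [0.1, -0.3, 0.2]
position: [433.6, 255.6, -6.5]
contact_force: [-0.8, 0.4, -0.7]
```

View pics/r7.png

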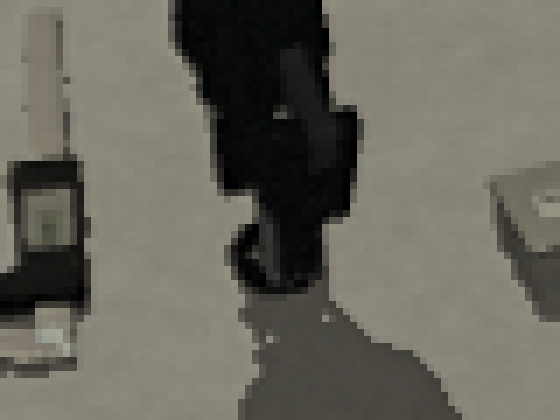

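The near finger now reaches down in front of the ring, with its tip at crop (290,285), and nothing is touching yet. Closing.

```bash
python3 -m pendant '[[[0,0,0,0,0.42],[0,0,0,0,0.36],[0,0,0,0,0.3],[0,0,0,0,0.3]]]' 25
```

```text
t: 23.3
position: [433.7, 255.6, -6.3]
tcp_rot: [180.0, 0.0, -164.9]
contact_force: [-0.4, -1.3, -0.5]
finger_gap: 25.5
gripper_force: 0.0
```

```bash
python3 -c "
from h import *
a=robot.camera('side')[130:190,200:280]; b=robot.camera('top')[215:275,170:250]
cv2.imwrite('pics/r8.png',cv2.resize(np.vstack([a,b]),None,fx=5,fy=5,interpolation=0))
M=R.from_euler('xyz',robot.state()['tcp_rot'],degrees=True).as_matrix(); p=robot.state()['position']
for o in((0,21,0),(0,-21,0),(0,13,0),(0,-13,0)):
  P=p+M@np.array(o); print(((proj('side',P)-[200,130])*5).round(), ((proj('side',P+[0,0,15])-[200,130])*5).round())"
```

```text
[185. 170.] [183. 149.]
[214. 223.] [212. 202.]
[190. 180.] [189. 159.]
[208. 213.] [207. 192.]
```

View pics/r8.png

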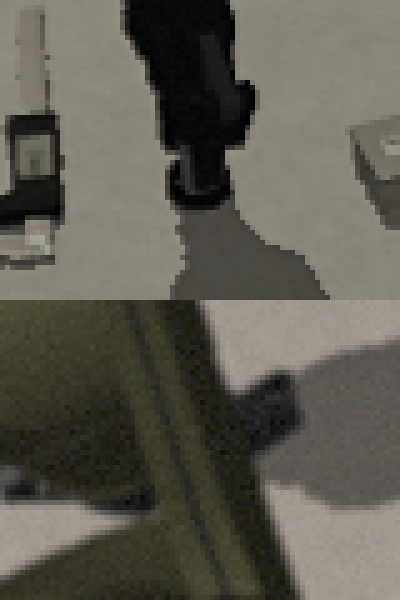

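Comparing projections, the near tip is about 15 mm above the TCP at this opening, so the fingers still passed over the ring's top. I'll reopen and go lower, feeling for contact.

```bash
python3 -m pendant '[[[0,0,-5,0,0.3],[0,0,-5,0,0.52],[0,0,-5,0,0.52],[0,0,-5,0,0.52]]]' | sed -n 2p\;4,5p;python3 -m pendant '[[[0,0,5,0,0.52],[0,0,7,0,0.52],[0,0,7,0,0.52]]]'| sed -n 2p\;4p;python3 -m pendant '[[[0,0,2,0,0.52],[0,0,2,0,0.52]]]'| sed -n 2p\;4p;python3 -m pendant '[[[0,0,1.5,0,0.52],[0,0,1.5,0,0.52]]]'| sed -n 2p\;4p
```

```text
position: [433.6, 255.6, -1.3]
contact_force: [0.3, 0.4, -0.5]
finger_gap: 44.5
position: [433.4, 255.5, -8.7]
contact_force: [0.0, 0.4, 1.2]
position: [433.6, 255.6, -10.4]
contact_force: [-0.3, -0.7, 0.3]
position: [433.6, 255.6, -11.9]
contact_force: [-0.3, -0.0, -0.2]
```

```bash
python3 -m pendant '[[[0,0,0,0,0.44],[0,0,0,0,0.38],[0,0,0,0,0.3],[0,0,0,0,0.3]]]' 25
```

```text
t: 25.28
position: [433.7, 255.6, -11.8]
tcp_rot: [180.0, 0.0, -164.9]
contact_force: [0.4, -0.0, 0.2]
finger_gap: 25.5
gripper_force: 0.0
```

```bash
python3 -m pendant '[[[0,0,-6,0,0.3],[0,0,-6,0,0.52],[0,0,-6,0,0.52],[0,0,-6,0,0.52]]]' | sed -n 2p\;4,5p;python3 -m pendant '[[[0,0,4,0,0.52],[0,0,7,0,0.52],[0,0,7,0,0.52]]]'| sed -n 2p\;4p;python3 -m pendant '[[[0,0,1.5,0,0.52],[0,0,1.5,0,0.52]]]'| sed -n 2p\;4p;python3 -m pendant '[[[0,0,1.5,0,0.52],[0,0,1.5,0,0.52]]]'| sed -n 2p\;4p
```

```text
position: [433.7, 255.6, -5.8]
contact_force: [0.2, -0.1, -0.2]
finger_gap: 44.7
position: [433.3, 255.4, -13.3]
contact_force: [1.0, -1.2, -0.4]
position: [433.6, 255.6, -14.4]
contact_force: [-0.1, 0.8, 0.2]
position: [433.7, 255.6, -15.8]
contact_force: [-0.2, 0.0, -0.4]
```

```bash
python3 -c "
from h import *
a=robot.camera('side')[130:190,200:280]
cv2.imwrite('pics/r9.png',cv2.resize(a,None,fx=8,fy=8,interpolation=2))
s=robot.state(); print(s['qpos'].round(2),s['position'],s['finger_gap'])
M=R.from_euler('xyz',s['tcp_rot'],degrees=True).as_matrix(); p=s['position']
for z in (0,10): print(((proj('side',(435,255,z))-[200,130])*8).round())
for o in((11,-22,0),(-11,-22,0)):
  for z in (0,5,10): P=p+M@np.array(o);P[2]=z; print(z,((proj('side',P)-[200,130])*8).round())"
```

```text
[ 25.7   28.16 110.     0.    41.85 -79.43] [433.67182794 255.5912243  -15.81254264] 44.43669217759343
[322. 301.]
[320. 278.]
0 [309. 355.]
5 [308. 344.]
10 [307. 333.]
0 [374. 335.]
5 [374. 324.]
10 [373. 313.]
```

View pics/r9.png

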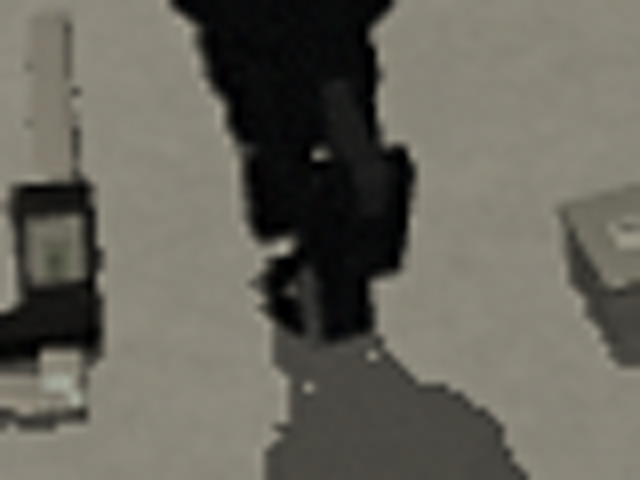

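The near tip is now at crop (310–372, ~335), which puts it about 3–4 mm above the bench and beside the ring. Closing here.

```bash
python3 -m pendant '[[[0,0,0,0,0.44],[0,0,0,0,0.38],[0,0,0,0,0.3],[0,0,0,0,0.3]]]' 25
```

```text
t: 27.2
position: [433.8, 255.6, -15.5]
tcp_rot: [-180.0, 0.0, -164.9]
contact_force: [-1.1, -0.1, 4.2]
finger_gap: 29.0
gripper_force: 24.5
```

```bash
python3 -m pendant '[[[0,0,-15,0,0.3],[0,0,-45,0,0.3],[0,0,-80,0,0.3],[0,0,-115,0,0.3],[0,0,-115,0,0.3]]]'
python3 -c "
from h import *
dark('lens_ring',(435,255),115,cams=('side',))
shift((482.8,-165.9,100),195.2)"
```

```text
t: 27.82
position: [436.1, 256.8, 102.6]
tcp_rot: [179.9, 0.4, -164.9]
contact_force: [0.9, -0.6, -0.5]
finger_gap: 29.4
gripper_force: 24.8
lens_ring side [235.8 125.8] area 387 415.5
   side [432.8 273.5] [0. 0.]
   None [432.8 273.5] [0. 0.]
shift [ 6.38e+01 -4.20e+02  4.00e-01] turn -0.001 q6 -79.4 tcp [434.7 256.2 100.9] yaw -164.9
```

```bash
python3 -m pendant '[[[4,-28,0,0,0.3],[11,-73,0,0,0.3],[18,-120,0,0,0.3],[25,-168,0,0,0.3],[33,-215,0,0,0.3]]]' >/dev/null;python3 -m pendant '[[[7,-48,0,0,0.3],[14,-95,0,0,0.3],[21,-140,0,0,0.3],[28,-185,0,0,0.3],[31,-205,0,0,0.3]]]' >/dev/null;python3 -m pendant '[[[0,0,0,0,0.3],[0,0,0,0,0.3],[0,0,0,0,0.3]]]'
python3 -c "
from h import *
shift((482.8,-165.9,-8),195.2)"
```

```text
t: 29.5
position: [481.1, -164.9, 99.1]
tcp_rot: [179.9, -0.0, -164.8]
contact_force: [0.4, 0.2, -1.5]
finger_gap: 29.3
gripper_force: 24.8
shift [ -1.4  -1.5 107.1] turn 0.001 q6 -128.9 tcp [ 481.1 -164.9   99.1] yaw -164.8
```

```bash
python3 -m pendant '[[[0,-1,30,0,0.3],[-1,-1,60,0,0.3],[-1,-1,85,0,0.3],[-1,-1,100,0,0.3],[-1,-1,104,0,0.3]]]';python3 -m pendant '[[[0,0,1,0,0.3],[0,0,1.5,0,0.3],[0,0,1.5,0,0.3]]]'|sed -n 2p\;4p;python3 -m pendant '[[[0,0,1,0,0.3],[0,0,1,0,0.3]]]'|sed -n 2p\;4p
```

```text
t: 30.12
position: [482.4, -166.4, -5.4]
tcp_rot: [179.9, -0.1, -164.8]
contact_force: [-0.5, -0.1, 0.8]
finger_gap: 28.8
gripper_force: 24.8
position: [483.3, -167.5, -5.6]
contact_force: [-0.2, -0.0, -0.0]
position: [482.9, -167.3, -7.2]
contact_force: [-0.5, -0.3, 0.7]
```

```bash
python3 -m pendant '[[[0,0,1,0,0.3],[0,0,1,0,0.3]]]'|sed -n 2p\;4p;python3 -m pendant '[[[0,0,0.5,0,0.3],[0,0,0.5,0,0.3]]]'|sed -n 2p\;4p
```

```text
position: [482.8, -167.2, -8.4]
contact_force: [-0.6, 0.8, -1.2]
position: [482.8, -167.2, -8.5]
contact_force: [-2.3, 0.3, 4.5]
```

Contact, so I release, rise and go towards the cap.

```bash
python3 -m pendant '[[[0,0,0,0,0.42],[0,0,0,0,0.52],[0,0,0,0,0.52],[0,0,0,0,0.52]]]';python3 -m pendant '[[[0,0,-15,0,0.52],[0,0,-45,0,0.52],[0,0,-80,0,0.52],[0,0,-110,0,0.55],[0,0,-110,0,0.6]]]'|sed -n 2p\;4p
python3 -c "
from h import *
shift((421.3,384,60),195.2)"
```

```text
t: 31.75
position: [482.8, -167.2, -8.9]
tcp_rot: [180.0, -0.0, -164.9]
contact_force: [-0.1, 0.4, -0.3]
finger_gap: 44.3
gripper_force: 0.0
position: [485.1, -168.2, 104.7]
contact_force: [-1.0, 0.5, 0.3]
shift [-82.4 549.9  42.7] turn -0.001 q6 -129.0 tcp [ 485.1 -168.2  104.7] yaw -164.9
```

```bash
python3 -m pendant '[[[-4,30,0,0,0.6],[-12,80,0,0,0.6],[-20,130,0,0,0.6],[-27,180,0,0,0.6],[-34,230,0,0,0.6]]]' >/dev/null;python3 -m pendant '[[[-8,50,0,0,0.6],[-16,100,0,0,0.6],[-24,150,0,0,0.6],[-32,200,0,0,0.6],[-38,240,0,0,0.6]]]'|sed -n 2p\;4p;python3 -m pendant '[[[-3,25,0,0,0.6],[-8,60,10,0,0.6],[-9,78,30,0,0.6],[-9,79,42,0,0.6],[-9,79,42,0,0.6]]]' >/dev/null;python3 -m pendant '[[[0,0,0,0,0.55],[0,0,0,0,0.52]]]'
python3 -c "
from h import *
for k,p,z in (('lens_ring',(483,-167),7),('dust_cap',(421,384),0),('vial',(586,-226),7)):
  robot.camera('top');robot.camera('side'); fit(k,p,z)
im=cv2.resize(np.hstack([robot.camera('side')[220:390,220:400],robot.camera('top')[140:310,290:470]]),None,fx=2,fy=2); cv2.imwrite('pics/t10.png',im)
shift((421.3,384,-15),195.2)"
```

```text
position: [428.6, 307.0, 100.7]
contact_force: [-0.1, 0.9, -1.0]
t: 34.5
position: [418.3, 383.3, 59.8]
tcp_rot: [180.0, 0.1, -164.9]
contact_force: [0.4, 0.2, -0.1]
finger_gap: 44.4
gripper_force: 0.0
lens_ring side 0.6 [286.1 317.2] 199 264
   side [ 482.5 -166.3] [-0.  0.]
   None [ 482.5 -166.3] [-0.  0.]
dust_cap top 0.56 [151.5 254.7] 135 161
dust_cap side 0.63 [229.4 133.6] 98 104
   top [417.8 381.4] [ 0. -0.]
   side [417.7 384.2] [-0. -0.]
   None [417.8 382. ] [-0.3  0.   0.1  0.5]
vial top 0.75 [414.9 180. ] 187 214
vial side 0.81 [349.4 333.8] 341 406
   top [ 586.9 -223.4] [0. 0.]
   side [ 585.1 -224.8] [0. 0.]
   None [ 585.8 -224.2] [ 0.4  0.4  0.3 -0.4]
shift [-3.6 -0.9 74.1] turn -0.001 q6 -66.8 tcp [417.6 383.9  59.1] yaw -164.9
```

View pics/t10.png

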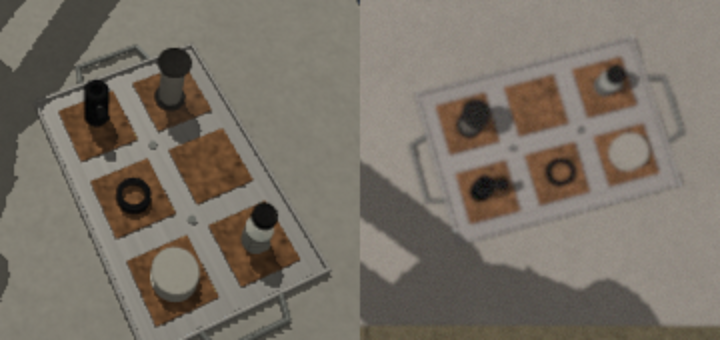

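The case, vial and ring are centred on their pads and upright. Next is the cap at about (420.5,384).

```bash
python3 -m pendant '[[[-3,0,25,0,0.52],[-3,0,50,0,0.52],[-3,0,65,0,0.52],[-3,0,70,0,0.52],[-3,0,70,0,0.52]]]'|sed -n 2p\;4,5p;python3 -m pendant '[[[0,0,2,0,0.52],[0,0,4,0,0.52],[0,0,4,0,0.52]]]'|sed -n 2p\;4p
```

```text
position: [420.6, 384.8, -10.8]
contact_force: [-0.5, -0.3, -0.2]
finger_gap: 44.2
position: [420.6, 384.7, -14.6]
contact_force: [1.0, -0.0, 0.3]
```

```bash
python3 -m pendant '[[[0,0,0,0,0.42],[0,0,0,0,0.34],[0,0,0,0,0.25],[0,0,0,0,0.25]]]' 25
```

```text
t: 36.7
position: [420.6, 384.7, -14.4]
tcp_rot: [180.0, 0.0, -164.9]
contact_force: [-0.9, 0.1, 5.5]
finger_gap: 28.8
gripper_force: 24.6
```

```bash
python3 -m pendant '[[[0,0,-15,0,0.25],[0,0,-45,0,0.25],[0,0,-80,0,0.25],[0,0,-115,0,0.25],[0,0,-115,0,0.25]]]'|sed -n 2p\;4,5p
python3 -c "
from h import *
shift((482.9,-167,100),195.2)"
```

```text
position: [422.7, 386.4, 104.0]
contact_force: [-0.2, -1.0, -1.0]
finger_gap: 28.4
shift [  86.5 -549.9    1.7] turn -0.001 q6 -66.9 tcp [422.7 386.4 104. ] yaw -164.9
```

```bash
python3 -m pendant '[[[4,-30,0,0,0.25],[12,-78,0,0,0.25],[19,-126,0,0,0.25],[26,-174,0,0,0.25],[34,-220,0,0,0.25]]]' >/dev/null;python3 -m pendant '[[[8,-48,0,0,0.25],[16,-96,0,0,0.25],[24,-144,0,0,0.25],[32,-192,0,0,0.25],[38,-235,0,0,0.25]]]' >/dev/null;python3 -m pendant '[[[4,-30,0,0,0.25],[10,-65,0,0,0.25],[14,-85,0,0,0.25],[15,-95,0,0,0.25],[15,-95,0,0,0.25]]]' >/dev/null;python3 -m pendant '[[[0,0,0,0,0.25],[0,0,0,0,0.25],[0,0,0,0,0.25]]]'
python3 -c "
from h import *
shift((482.9,-167,3),195.2); print((proj('side',(482.9,-166.5,116))-[220,180])*3,(proj('side',(482.9,-166.5,17))-[220,180])*3)
cv2.imwrite('pics/t11.png',cv2.resize(robot.camera('side')[180:370,220:400],None,fx=3,fy=3))"
```

```text
t: 39.58
position: [480.1, -168.3, 100.3]
tcp_rot: [180.0, -0.0, -164.8]
contact_force: [0.9, -0.6, 0.1]
finger_gap: 28.8
gripper_force: 24.7
shift [-3.   0.5 97.3] turn -0.0 q6 -129.3 tcp [ 480.1 -168.3  100.3] yaw -164.8
[205.6542197  333.76329959] [199.32699036 408.35517437]
```

View pics/t11.png

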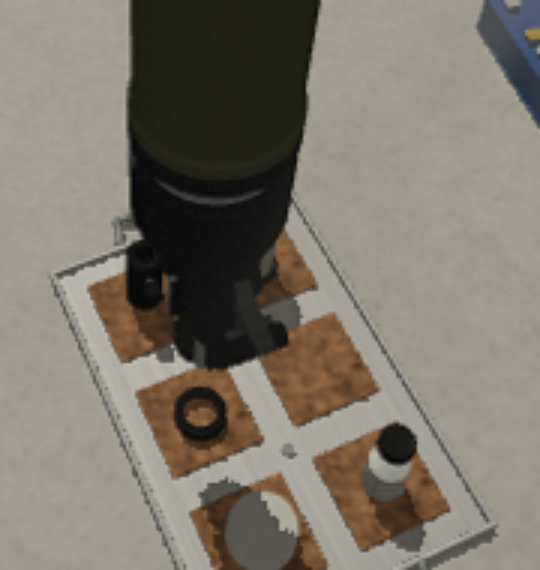

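The ring lies at crop (200,412), as predicted, and the cap hangs in the jaws above it. Lowering gently.

```bash
python3 -m pendant '[[[-1,0,30,0,0.25],[-2,0,60,0,0.25],[-3,0,80,0,0.25],[-3,0,91,0,0.25],[-3,0,93,0,0.25]]]'|sed -n 2p\;4,5p;python3 -m pendant '[[[0,0,0,0,0.25],[0,0,1,0,0.25],[0,0,1,0,0.25]]]'|sed -n 2p\;4p;python3 -m pendant '[[[0,0,1,0,0.25],[0,0,1,0,0.25]]]'|sed -n 2p\;4p
```

```text
position: [482.8, -168.0, 6.8]
contact_force: [-0.1, 0.2, 0.1]
finger_gap: 28.5
position: [483.5, -168.4, 6.7]
contact_force: [0.1, -0.3, -0.2]
position: [483.1, -168.2, 5.3]
contact_force: [0.6, 0.1, 0.5]
```

```bash
python3 -m pendant '[[[0,1,1.5,0,0.25],[0,1,1.5,0,0.25]]]'|sed -n 2p\;4p;python3 -m pendant '[[[0,0,1,0,0.25],[0,0,1,0,0.25]]]'|sed -n 2p\;4p
```

```text
position: [482.6, -167.0, 3.6]
contact_force: [-0.1, -0.6, 0.1]
position: [482.9, -167.2, 2.7]
contact_force: [0.7, -0.5, -0.2]
```

```bash
python3 -m pendant '[[[0,0,0.7,0,0.25],[0,0,0.7,0,0.25]]]'|sed -n 2p\;4p;python3 -m pendant '[[[0,0,0.5,0,0.25],[0,0,0.5,0,0.25]]]'|sed -n 2p\;4p
```

```text
position: [482.9, -167.3, 2.6]
contact_force: [-1.1, -0.2, 6.1]
position: [482.9, -167.3, 2.5]
contact_force: [-1.7, 0.9, 10.1]
```

Contact came at the expected height. Release, rise and look.

```bash
python3 -m pendant '[[[0,0,-1,0,0.25],[0,0,-1,0,0.36],[0,0,-1,0,0.5],[0,0,-1,0,0.5],[0,0,-1,0,0.5]]]'|sed -n 2p\;4,6p;python3 -m pendant '[[[0,0,-15,0,0.5],[0,0,-45,0,0.5],[0,0,-80,0,0.5],[0,0,-120,0,0.5],[0,0,-150,0,0.5]]]'|sed -n 2p\;4p; python3 -m pendant '[[[0,50,-10,0,0.5],[0,100,-20,0,0.5],[0,150,-20,0,0.5],[0,200,-20,0,0.5],[0,250,-20,0,0.5]]]' |sed -n 2p; python3 -m pendant '[[[0,50,0,0,0.5],[0,80,0,0,0.5],[0,80,0,0,0.5],[0,80,0,0,0.5]]]' |sed -n 2p
python3 -c "
from h import *
dark('dust_cap',(482.9,-167),17)
dark('lens_ring',(482.9,-167),7,cams=('side',))
im=cv2.resize(np.hstack([robot.camera('side')[220:390,220:400],robot.camera('top')[140:310,290:470]]),None,fx=2.2,fy=2.2); cv2.imwrite('pics/t12.png',im)"
```

```text
position: [482.8, -167.2, 2.4]
contact_force: [-0.2, -0.4, 0.6]
finger_gap: 42.3
gripper_force: 0.0
position: [483.4, -167.4, 155.4]
contact_force: [0.8, 0.3, -0.9]
position: [417.1, 75.5, 173.7]
position: [396.8, 150.9, 173.1]
dust_cap top [389.9 224.9] area 222 224.5
dust_cap side [286.4 317.5] area 772 809.0
   top [ 485.  -165.8] [0. 0.]
   side [ 481.7 -171.6] [-0. -0.]
   None [ 483.1 -169.1] [ 1.5  0.8  0.5 -1.4]
lens_ring side [285.6 318.6] area 825 861.5
   side [ 481.1 -168.9] [0. 0.]
   None [ 481.1 -168.9] [0. 0.]
```

View pics/t12.png

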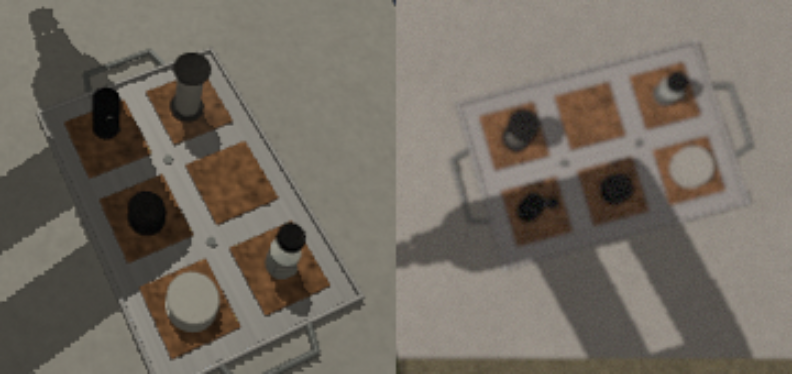

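The cap covers the ring at side crop (147,213) and top crop (617,188), centred on the pad. Nothing else has shifted and the arm is clear, so I'm handing in.

```bash
python3 -c "
from station import robot
print(robot.finish_job())"
```

```text
the job is handed in; nothing more can be done
None
```

I handed the job in: in the last picture the case (behind the holder), vial (behind the reel) and lens ring (between them) stood centred on their pads, the cap covered the ring, and the holder, reel and bystanders hadn't been touched; the judge returned no verdict.

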